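# Slacken the knurled locking ring two turns and press the stop pin home

## Task

Two stop posts with knurled locking rings stand on the table; the larger ring has already been backed off by less than one turn from tight. Rolling a fingertip round its rim, loosen the larger ring anticlockwise until its raised index bar comes round to the pointer on the post's foot for the second time (two full turns from tight) and leave it there in line, and only then push the pin in its centre all the way down with a fingertip. Grip and lift nothing, never pull the pin up, and leave the smaller post and everything else on the table alone.

Things in the scene. Friction and masses are not known exactly. Their poses are not given: they have to be found in the camera images.
- large_post_axis (a point): Fixed point on the upright axis of the larger post, at mid-height of its dark steel locking ring, 82 mm above the table. The ring spans 70 to 94 mm; its coarsely knurled rim has 12 rounded upright ribs (10 mm thick, 30 degrees apart), 92 mm across over the ribs, 82 mm in the hollows. Push the ribs along with the shut fingertips going round outside the rim.
- large_post_foot (a point): Centre of the underside of the larger stop post, on the table: a fixed grey column 48 mm in diameter on a bolted round foot 100 mm across and 10 mm thick. Outside the column there is free space under the ring down to the foot. A fixed steel collet nose 37 mm in diameter stands in the ring's centre, up to 98 mm above the table.
- large_post_ring (a joint): Angle of the larger ring in rad, counted through full turns, growing anticlockwise seen from above (loosening). 0 = tight, index bar over the pointer; bar at the pointer again at 6.28 (first time) and 12.57 (second time, wanted). Starts at 1.5 to 4.0. It turns in place without rising, needs about 0.05 N m, and stays where it is left.
- large_post_index (a point): Middle of the top of the index bar: a raised steel bar, 20 x 6 mm and about 3.5 mm high, lying radially on top of the larger ring near its rim, 32 mm from the axis; it turns with the ring.
- large_post_pointer (a point): Outer end of the pointer: a fixed steel tongue 8 mm wide on the larger post's foot, 15 mm above the table, its end 72 mm from the axis; it always lies on the robot's side of the post. Seen from above, bar and pointer are in line when both lie in the same direction from the axis.
- large_post_pin_top (a point): Top centre of the larger post's stop pin: a steel pin with a flat round head, 21 mm in diameter and 6 mm thick, on the post's axis. At the start its top stands 116 to 119 mm above the table; pressed fully home it is at 104 mm, with the head down on the collet nose.
- large_post_pin (a joint): How far the larger post's pin is down, in m: starts at 0 to 0.003, 0.015 = fully home (end stop). It takes about 5 N to move, has no spring and stays where it is left.
- small_post_axis (a point): The smaller stop post, built alike but with a ring only 60 mm across over its 10 ribs and a foot 80 mm across; to be left alone. The point lies on its axis at mid-height of its ring, 82 mm above the table. Its highest point (pin top) is 119 mm above the table.
- small_post_ring (a joint): Angle of the smaller ring in rad, anticlockwise positive; 0 at the start, must not be turned.
- small_post_pin_top (a point): Top centre of the smaller post's pin; must not be pressed.
- bush: Bystander, to be left alone: plain dark steel bush standing upright, 42 mm across, 62 mm high; the origin is the centre of its underside.
- pinion: Bystander, to be left alone: small dark toothed pinion lying flat, 57 mm across, 30 mm high; the origin is the centre of its underside.
- connector: Bystander, to be left alone: light grey harness connector with a black boot, 98 x 34 mm, 23 mm high; the origin is the centre of its underside.
- bearing: Bystander, to be left alone: steel ball bearing lying flat, 52 mm across, 15 mm high; the origin is the centre of its underside.
- pump: Bystander, to be left alone: small grey pump on a square foot, 66 x 92 mm, 96 mm high; the origin is the centre of its underside.
- filter: Bystander, to be left alone: white inline filter with a black cap, 59 mm across, 114 mm high, standing; the origin is the centre of its underside.
Not all that is in view belongs to the job. Leave any blue look-alike of the part that bears small_post_axis alone. Leave any red look-alike of the part that bears large_post_axis alone.

How it is judged:
By the outcome, as a careful person would: the job done as asked, in the order asked, and still so for the second after the job is handed in, with the robot touching nothing.
It also fails if it takes over 72 s, if anything falls off the work surface, if the arm or the gripper's body presses on something with over 40 N, if the wrist force passes 120 N, or if a joint passes its speed limit or range.

## Robot

A 6-joint arm with a two-finger parallel gripper is mounted at the origin on the work surface; the furniture and walls round the work are solid. World frame = base frame: x ahead of the robot, y to its left, z up, the work surface at z = 0. Lengths are in m, angles in rad, forces in N, time in s.
With the tool pointing down it reaches from about 0.35 to 0.85 m from the base axis. Payload 8.1 kg.
Tool frame: the origin (TCP) lies midway between the tips of the shut fingers; the grasp point (between the pads) lies 19 mm behind it; z points along the fingers, y is the line along which they close (so a half turn about z gives the same grasp; the last joint's range is limited). The gripper opens to 85 mm and grips with 20 to 120 N. Pads are 22 mm wide; open, the fingers measure 114 mm over their backs; the gripper's body (76 mm by 85 mm) begins 54 mm behind the grasp point. The pads swing forward as they close: fully open they stand 13 mm farther back than shut.
Start: joints at [-1.332, 0.13, 1.488, -0, 1.523, -0.085], TCP at [0.191, -0.569, 0.231] pointing down, gripper open.
Joint ranges: [-2.96, 2.96], [-0.89, 2.26], [0.02, 2.5], [-1.34, 4.48], [0, 2.73], [-2.66, 2.66]. Speed limits (rad/s): [2.39, 2.39, 2.79, 3.14, 3.14, 3.14].

## Interface

Orientations are given as a 3x3 rotation matrix whose columns are the frame's x, y, z axes.
In Python, from rig import env gives the robot as it stands. Calls block until the motion is done:
- env.move_pose(position, orientation): joint-space move of the TCP to a pose.
- env.move_straight(position, velocity=0.15, attitude=None, f_stop=None): straight line of the TCP; attitude=None keeps the orientation; velocity is the mean speed in m/s. With f_stop (N) it stops when the force on the tool has changed by that much, and returns True; else False.
- env.move_joints(angles): joint-space move.
- env.grip(opening): finger opening in m; the grip force is fixed at half the most; returns when the fingers have stopped.
- env.pause(seconds).
- env.inverse_kinematics(position, orientation): joint angles nearest the present ones, or None.
- env.grab_frame(name): name is "scene" or "top"; returns a dict with "img" (400x640x3 uint8, red, green, blue), "mtx" (3x3 intrinsics, pixels), "world_from_camera" (4x4, takes a point from camera to world coordinates). Camera axes: x right, y down, z forward; pixel columns grow to the right and rows downward; lengths in m; the calibration is good to about 2 mm. A picture is of the moment at which its call begins. There is no depth.
A pose or a line that the arm cannot do raises env.PlanningError and nothing moves.
- env.finish_job(): hands the job in; it is judged then, once.
Trained networks look in a picture, given as the dict that the camera call returned (one of the last four; its "shot" number tells which), for a name from the list of things; names that differ only in an ending like _2 or _b are one class to them, and where a whole thing is asked for, a point or a joint stands for the part that bears it (a point fixed in the world has none). Each returns a list of dicts, best first, with "confidence" (0 to 1); they miss things now and then, are a little off and sometimes report something else, mostly with a low value. They report only what shows in the picture. A call takes as long as a camera call. They do not tell look-alikes from the thing itself.
- env.find_in(picture, label): "xyz" ([x, y, z] in m, in world coordinates, good to about 4 mm: the middle of the surface that is visible of it).
- env.trace(picture, label): "pixels" (400x640 bool, what is visible of it).
- env.pinpoint(picture, label): "xyz" ([x, y, z] in m, in world coordinates, good to about 4 mm: a listed point, or the origin of a listed thing).
Readings, each from a call of its own:
- env.current_time(): time.
- env.current_q(): joint angles.
- env.current_qvel(): joint speeds.
- env.current_joint_torque(): joint torques, N m.
- env.current_tool_pos(): TCP position.
- env.current_eef_rot(): TCP orientation.
- env.current_ft_force(): force on the tool from outside, world axes, zero at the start.
- env.current_ft_torque(): the same for the moment, N m.
- env.current_finger_gap(): finger opening in m.
- env.current_finger_force(): force on a finger pad.
Only numpy, scipy, OpenCV 4.12 (cv2) and the standard library are available. Lean on these libraries where they do the work, as an engineer would, in place of code of your own. Each camera call takes 0.05 s, during which the arm holds its last target. There are 200 camera calls.

## Working session

There is one attempt and no reset: what is moved stays moved. The work goes in short steps, each a Python script; the robot and the scene stay as the last script left them, time stands still between calls to the robot, and variables do not carry over. Pictures are saved under pics/ and viewed, at most 10 in all, crops included, and the job is handed in when it is done.

```bash
mkdir -p pics; ls; python3 - <<'E'
from rig import env
import cv2,numpy as np
for n in("scene","top"):
    f=env.grab_frame(n); cv2.imwrite(f"pics/{n}0.png",f["img"][:,:,::-1])
    print(n,f["mtx"].round(1).tolist(),f["world_from_camera"].round(3).tolist())
    for l in["large_post_axis","large_post_foot","large_post_index","large_post_pointer","large_post_pin_top","small_post_axis","bush","pinion","connector","bearing","pump","filter"]:
        print(l,[(d["xyz"].round(3).tolist() if hasattr(d["xyz"],'round') else d["xyz"],round(d["confidence"],2)) for d in env.pinpoint(f,l)])
print(env.current_time(),env.current_eef_rot())
E
```

```text
pics
scene [[424.4, 0.0, 318.7], [0.0, 424.4, 197.4], [0.0, 0.0, 1.0]] [[-0.667, -0.409, 0.623, -0.105], [-0.745, 0.375, -0.552, 0.59], [-0.008, -0.832, -0.554, 0.665], [0.0, 0.0, 0.0, 1.0]]
large_post_axis [([0.3276, 0.1402, 0.0785], 0.7)]
large_post_foot [([0.5159, 0.1756, -0.0036], 0.83), ([0.3314, 0.1405, 0.0015], 0.63)]
large_post_index [([0.511, 0.1796, 0.0805], 0.69), ([0.5199, 0.1448, 0.0974], 0.66), ([0.3222, 0.1686, 0.0982], 0.56)]
large_post_pointer [([0.3096, 0.2127, 0.0196], 0.82), ([0.4862, 0.2425, 0.0119], 0.7)]
large_post_pin_top [([0.3327, 0.1411, 0.1193], 0.68), ([0.5169, 0.1765, 0.1187], 0.62)]
small_post_axis [([0.4267, -0.1369, 0.0833], 0.91), ([0.5633, -0.0048, 0.0804], 0.68)]
bush [([0.387, 0.0244, 0.0012], 0.84)]
pinion [([0.6604, 0.3144, 0.0024], 0.67)]
connector [([0.3958, 0.2988, -0.0032], 0.72)]
bearing [([0.521, 0.1449, 0.1015], 0.43), ([0.4967, -0.2675, 0.0029], 0.41)]
pump [([0.7336, 0.0063, -0.0026], 0.67)]
filter [([0.6835, -0.3037, 0.0007], 0.9), ([0.6611, 0.3147, 0.0027], 0.62), ([0.5172, 0.1776, 0.1191], 0.43)]
top [[489.8, 0.0, 317.6], [0.0, 489.8
[... 440 characters left out ...]
36], 0.86), ([0.3117, 0.2137, 0.0122], 0.59), ([0.6863, -0.301, 0.0081], 0.49)]
large_post_pin_top [([0.5135, 0.1768, 0.1159], 0.63), ([0.3273, 0.1425, 0.1172], 0.47)]
small_post_axis [([0.567, -0.004, 0.0834], 0.72), ([0.5786, -0.152, 0.0778], 0.7), ([0.4257, -0.1401, 0.0792], 0.61)]
bush [([0.3854, 0.0216, -0.001], 0.64)]
pinion [([0.6597, 0.3178, 0.001], 0.58)]
connector []
bearing [([0.4913, -0.2715, -0.0007], 0.62)]
pump [([0.7353, 0.0124, -0.0006], 0.79)]
filter [([0.6837, -0.2996, 0.0042], 0.96), ([0.3838, 0.0233, 0.0017], 0.15)]
1.3 [[ 9.48036747e-01  3.18160850e-01  2.02414750e-05]
 [ 3.18160851e-01 -9.48036746e-01 -3.52971618e-05]
 [ 7.95948708e-06  3.99030513e-05 -9.99999999e-01]]
```

View pics/scene0.png

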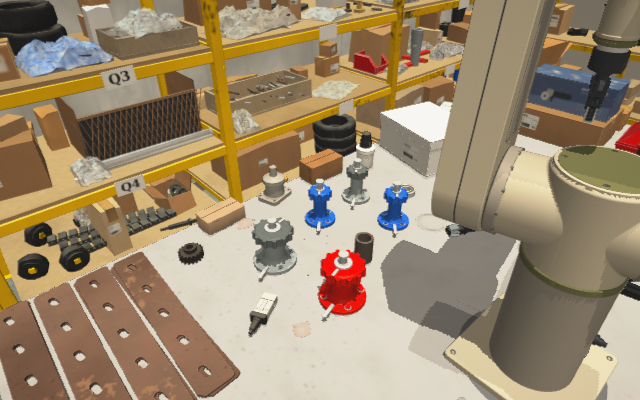

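View pics/top0.png

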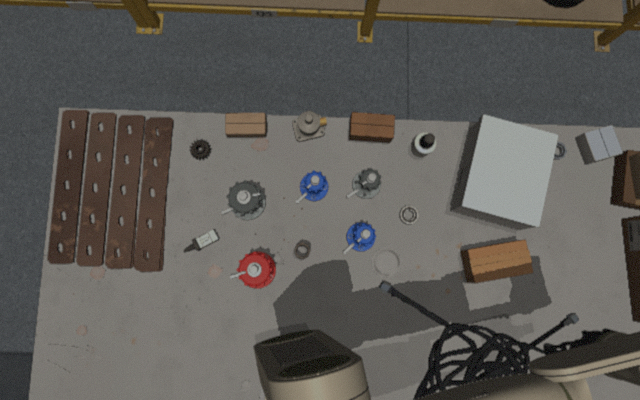

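The scene picture shows the grey large post at about (273,245). Its red look-alike is at (342,280), and the blue and grey small posts stand further right. In the top picture the grey post is at (245,198) and its pointer runs to the lower left. The target centre is about (0.515, 0.176), the pointer bearing about 114.6° and the bar about -74.6°. That puts the ring near 171°, leaving about 549° to turn.

Next I'll probe the rim with a corner of the shut fingertips, to get the true centre and the rib depth.

```bash
cat > h.py <<'E'
import numpy as np
from rig import env
B=127.0                      # world angle of the used fingertip corner minus tool yaw
def R(yaw):
    c,s=np.cos(np.radians(yaw)),np.sin(np.radians(yaw))
    return np.array([[c,s,0],[s,-c,0],[0,0,-1.]])
def u(phi): return np.array([np.cos(np.radians(phi)),np.sin(np.radians(phi))])
def P(C,phi,r,z): return np.r_[np.array(C)+r*u(phi),z]
def RO(phi): return R(phi+180-B)
def go(C,phi,r,z,v=0.15,f=None): return env.move_straight(P(C,phi,r,z),velocity=v,attitude=RO(phi),f_stop=f)
E
python3 - <<'E'
from h import *
C=[.515,.176]
for phi in range(-90,220,30):
    q=env.inverse_kinematics(P(C,phi,.061,.075),RO(phi)); print(phi,None if q is None else np.round(q,2))
env.grip(0.0)
p=env.current_tool_pos(); env.move_straight([p[0],p[1],.34],velocity=.25)
env.move_pose(P(C,-60,.085,.25),RO(-60))
go(C,-60,.085,.076,.2)
print(env.current_q(),env.current_time(),env.current_ft_force())
for phi in(-60,-45):
    go(C,phi,.085,.076)
    hit=go(C,phi,.045,.076,.04,3)
    p=env.current_tool_pos(); print(phi,hit,np.linalg.norm(p[:2]-C),env.current_ft_force(),env.current_time())
    go(C,phi,.085,.076)
E
```

```text
-90 [ 0.12  0.07  1.85 -0.    1.22  2.34]
-60 [ 0.13  0.15  1.76 -0.    1.23  1.82]
-30 [ 0.16  0.22  1.68 -0.    1.24  1.33]
0 [ 0.21  0.26  1.63 -0.    1.25  0.86]
30 [ 0.26  0.27  1.63 -0.    1.25  0.39]
60 [ 0.31  0.23  1.67 -0.    1.24 -0.09]
90 [ 0.34  0.17  1.74 -0.    1.23 -0.58]
120 [ 0.35  0.09  1.83 -0.    1.22 -1.1 ]
150 [ 0.32  0.01  1.91 -0.    1.22 -1.65]
180 [ 0.26 -0.04  1.96 -0.    1.22 -2.23]
210 None
[9.10262341e-02 1.69283217e-01 1.73559808e+00 8.52829514e-06
 1.23449784e+00 1.78416363e+00] 6.3833 [ 0.11596801 -0.39089409 -0.22392772]
-60 True 0.05941761439438389 [ 2.96825606 -4.12199983  1.18786961] 7.3083
-45 True 0.0546902730259276 [ 2.39916399 -2.26478774 -0.03580491] 8.7833
```

```bash
python3 - <<'E'
from h import *
from scipy.optimize import least_squares
C=[.515,.176]
D={-60:.0594,-45:.0547}
for phi in(30,45,120,135):
    go(C,phi-20 if phi%30==0 else phi,.085,.076,.2)
    go(C,phi,.085,.076,.2)
    hit=go(C,phi,.045,.076,.04,3)
    D[phi]=np.linalg.norm(env.current_tool_pos()[:2]-C); print(phi,hit,D[phi].round(4),env.current_ft_force().round(1),env.current_time())
    go(C,phi,.085,.076,.2)
E
```

```text
30 True 0.061 [2.5 1.7 0.2] 11.4
45 True 0.0568 [ 2.6  1.  -0.1] 13.0417
120 True 0.0578 [-0.   0.7  1.2] 15.6333
135 True 0.0559 [ 0.4  0.3 -0. ] 17.2917
```

```bash
cat >> h.py <<'E'
C=[.5157,.1767]
def engage(phi,r=.0565):
    for k in range(4):
        go(C,phi,.085,.076,.2)
        if not go(C,phi,r,.076,.05,4): break
        phi+=6
    print('engaged',phi,env.current_ft_force().round(1)); return phi
def sweep(a,b,r=.0565,v=.07):
    F=[]
    for phi in np.linspace(a,b,max(1,int(np.ceil((b-a)/10)))+1)[1:]:
        go(C,phi,r,.076,v); F.append(env.current_ft_force().round(0)[:2].astype(int).tolist())
    print(F,env.current_time())
def look(tag,clear=True):
    import cv2
    f=env.grab_frame("top"); g=env.grab_frame("scene")
    for n,h in(("t",f),("s",g)): cv2.imwrite(f"pics/{tag}{n}.png",h["img"][:,:,::-1])
    for h in(f,g):
        for l in("large_post_index","large_post_pointer"):
            for d in env.pinpoint(h,l):
                w=np.array(d["xyz"])[:2]-C
                if np.linalg.norm(w)<.1: print(l,np.degrees(np.arctan2(w[1],w[0])).round(1),np.linalg.norm(w).round(3),round(d["confidence"],2),np.round(d["xyz"][2],3))
    print(env.current_time())
E
python3 - <<'E'
from h import *
go(C,135,.085,.15,.25)
look("a")
env.move_pose(P(C,-75,.085,.15),RO(-75))
a=engage(-75); sweep(a,150)
go(C,150,.085,.076,.2);go(C,150,.085,.17,.25)
look("b")
E
```

```text
large_post_index -66.3 0.035 0.73 0.098
large_post_pointer 114.0 0.073 0.97 0.012
large_post_index -82.1 0.031 0.79 0.095
large_post_pointer 114.5 0.072 0.83 0.007
18.3333
engaged -51 [ 2.8 -3.5  1.5]
[[0, 0], [-1, 0], [-1, 1], [0, 0], [0, 0], [-1, -1], [0, 0], [0, 0], [0, 0], [0, -1], [0, 0], [0, 0], [-1, -1], [0, 1], [0, 1], [0, 0], [0, 0], [0, 0], [1, 1], [0, 0], [0, 0]] 31.5
large_post_index 118.4 0.031 0.55 0.098
large_post_pointer 115.7 0.031 0.58 0.098
large_post_index 124.1 0.034 0.83 0.1
large_post_pointer 114.6 0.073 0.91 0.014
32.6167
```

```bash
sed -i 's/(b-a)\/10/(b-a)\/15/' h.py; python3 - <<'E'
from h import *
env.move_pose(P(C,-92,.085,.13),RO(-92)); print(env.current_time())
a=engage(-92); sweep(a,165,v=.075)
go(C,165,.085,.076,.2);go(C,165,.085,.16,.25)
look("c")
E
python3 -c "
import cv2
a=cv2.imread('pics/ct.png')[160:240,200:290];b=cv2.imread('pics/cs.png')[200:290,225:325]
cv2.imwrite('pics/cc.png',cv2.hconcat([cv2.resize(a,(400,400),interpolation=2),cv2.resize(b,(400,400),interpolation=2)]))"
```

```text
35.9083
engaged -92 [-0.1 -0.1  1.1]
[[0, 0], [0, 0], [-1, 0], [0, 0], [0, 0], [-1, 0], [1, 0], [1, 0], [0, 0], [1, -1], [-1, 1], [-1, 0], [0, 0], [0, 0], [1, 0], [0, 0], [1, -1], [-1, 0]] 44.2417
large_post_index 10.3 0.037 0.82 0.096
large_post_index 13.8 0.028 0.88 0.097
large_post_pointer 113.7 0.073 0.97 0.013
large_post_pointer -49.4 0.002 0.31 0.116
45.3167
```

View pics/cc.png

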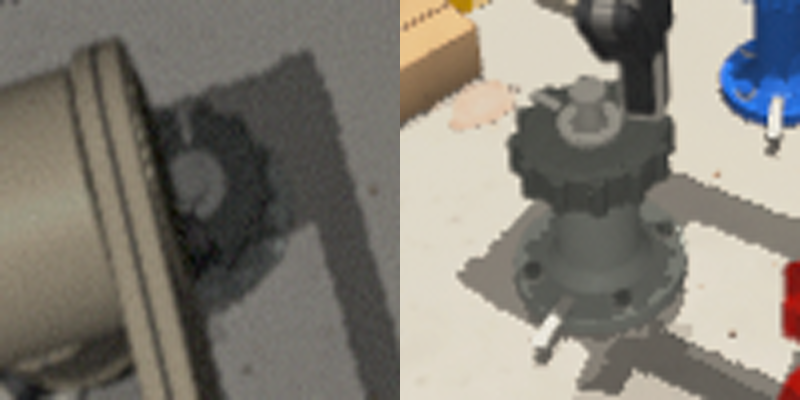

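The crop shows the bar at about 12° (top view (187,125), pointing away from the robot) and the pointer fixed at the lower left of the foot. The ring is at about 617°, so about 102° remain. I'll stop about 3° short, then look again.

```bash
python3 - <<'E'
from h import *
env.move_pose(P(C,14,.085,.13),RO(14))
a=engage(14); sweep(a,114.5,v=.075)
go(C,114.5,.085,.076,.2);go(C,114.5,.085,.15,.25); env.move_straight([.62,.29,.17],velocity=.3)
look("d"); 
E
python3 -c "
import cv2
a=cv2.imread('pics/dt.png')[160:240,200:280];b=cv2.imread('pics/ds.png')[205:285,230:310]
cv2.imwrite('pics/dd.png',cv2.hconcat([cv2.resize(a,(400,400),interpolation=2),cv2.resize(b,(400,400),interpolation=2)]))"
```

```text
engaged 14 [ 0.7  1.4 -0. ]
[[1, 1], [0, 1], [0, 1], [-1, 1], [-1, 0], [-1, 0], [-1, 0]] 51.4333
large_post_index 112.0 0.028 0.62 0.097
large_post_pointer 115.7 0.071 0.64 0.012
large_post_index 124.0 0.036 0.85 0.098
large_post_pointer 114.2 0.074 0.6 0.013
53.1083
```

View pics/dd.png

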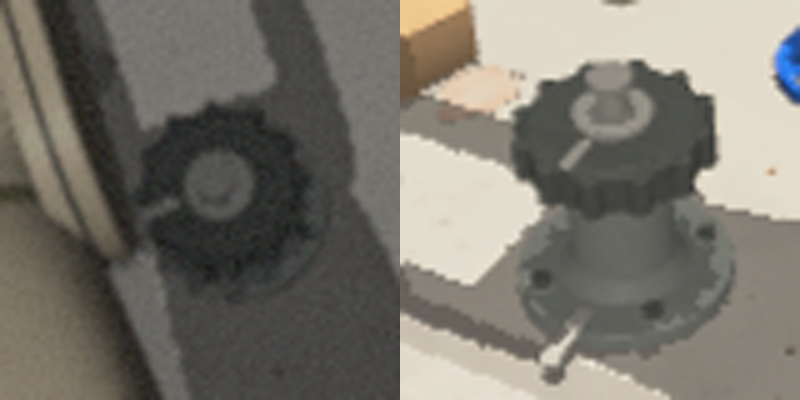

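The bar lies close to the pointer in both views: in the scene panel the bar runs (590,143)→(565,166) and the pointer (585,318)→(548,362). Now I'll measure the bar and pointer directions from the bright pixels with the calibration.

```bash
cat >> h.py <<'E'
def back(f,px,z):
    T=f["world_from_camera"]; d=np.c_[(np.asarray(px)-f["mtx"][:2,2])/f["mtx"][[0,1],[0,1]],np.ones(len(px))]@T[:3,:3].T
    return (T[:3,3]+d*((z-T[2,3])/d[:,2])[:,None])[:,:2]
def bright(f,r0,r1,z,thr,tol):
    """bright pixels on plane z, r0<r<r1 from C and within tol deg of the pointer side"""
    g=f["img"].astype(float).mean(2); v,x=np.mgrid[:400,:640]; px=np.c_[x.ravel(),v.ravel()]
    w=back(f,px,z)-C; r=np.hypot(*w.T); a=np.degrees(np.arctan2(w[:,1],w[:,0])); gg=g.ravel()
    m=(r>r0)&(r<r1)&(abs(a-115)<tol); t=np.percentile(gg[m],35)+thr; k=m&(gg>t)
    W=w[k]; wt=gg[k]-t; c=(W*wt[:,None]).sum(0)/wt.sum(); e=np.linalg.eigh(np.cov(W.T,aweights=wt))[1][:,1]; e*=np.sign(e@c)
    return k.sum(),np.degrees(np.arctan2(c[1],c[0])).round(1),np.hypot(*c).round(4),np.degrees(np.arctan2(e[1],e[0])).round(1)
E
python3 - <<'E'
from h import *
for n in("scene","top"):
    f=env.grab_frame(n)
    print(n,'n, bearing, radius, own direction')
    for thr in(15,25,40): print('bar',bright(f,.024,.044,.0975,thr,22))
    if n=="scene":
        for thr in(15,25,40): print('ptr',bright(f,.053,.074,.015,thr,12))
    for l,z in(("large_post_index",.0975),("large_post_pointer",.015)):
        for d in env.trace(f,l):
            m=d["pixels"]; w=back(f,np.argwhere(m)[:,::-1],z)-C; c=w.mean(0)
            if np.hypot(*c)<.1: print(l,m.sum(),round(d["confidence"],2),np.degrees(np.arctan2(c[1],c[0])).round(1),np.hypot(*c).round(3))
E
```

```text
scene n, bearing, radius, own direction
bar (np.int64(21), np.float64(113.8), np.float64(0.0344), np.float64(115.0))
bar (np.int64(15), np.float64(113.8), np.float64(0.0345), np.float64(113.8))
bar (np.int64(15), np.float64(113.6), np.float64(0.0345), np.float64(114.6))
ptr (np.int64(40), np.float64(117.5), np.float64(0.067), np.float64(155.9))
ptr (np.int64(33), np.float64(118.0), np.float64(0.0674), np.float64(143.5))
ptr (np.int64(23), np.float64(118.2), np.float64(0.068), np.float64(142.7))
large_post_index 817 0.93 142.8 0.028
large_post_pointer 2038 0.62 -28.9 0.033
top n, bearing, radius, own direction
bar (np.int64(22), np.float64(111.5), np.float64(0.0338), np.float64(115.5))
bar (np.int64(15), np.float64(111.5), np.float64(0.0339), np.float64(116.2))
bar (np.int64(2), np.float64(109.0), np.float64(0.0275), np.float64(91.7))
large_post_index 816 0.86 170.8 0.001
large_post_pointer 1167 0.6 59.0 0.005
```

```bash
python3 - <<'E'
import cv2
ims=[]
for n,(r,c,h) in(("ds",(262,250,24)),("at",(195,215,24)),("ds",(226,256,24)),("dt",(192,222,24))):
    a=cv2.imread(f'pics/{n}.png')[r:r+h,c:c+h]; a=cv2.normalize(a,None,0,255,cv2.NORM_MINMAX); ims.append(cv2.resize(a,(288,288),interpolation=0))
cv2.imwrite('pics/z.png',cv2.vconcat([cv2.hconcat(ims[:2]),cv2.hconcat(ims[2:])]))
E
```

```text
(no output)
```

View pics/z.png

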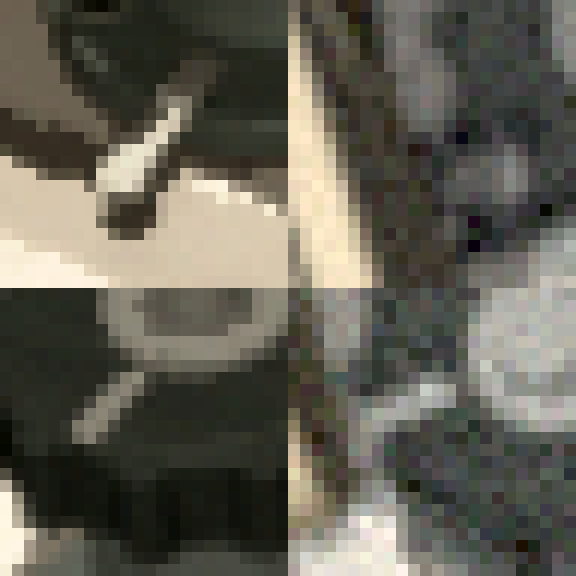

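The zoom shows the scene pointer from (266.6,267.3) to its tip at (260.2,277.3), and the bar from (266.2,233.2) to (262.7,237.8). In the top view the bar runs (234.6,200.4)→(227.9,202.9).

```bash
python3 - <<'E'
from h import *
f=env.grab_frame("scene"); g=env.grab_frame("top")
def rep(n,f,px,z):
    w=back(f,np.array(px,float),z)-C; d=w[1]-w[0]; A=lambda v:np.degrees(np.arctan2(v[1],v[0])).round(1)
    print(n,'dir',A(d),'bearings',A(w[0]),A(w[1]),'r',np.hypot(*w.T).round(4))
rep('ptr scene',f,[(266.6,267.3),(260.2,277.3)],.015)
rep('bar scene',f,[(266.2,233.2),(262.7,237.75)],.0975)
rep('bar top',g,[(234.6,200.4),(227.9,202.9)],.0975)
import cv2
t=dict(g,img=cv2.imread('pics/top0.png')[:,:,::-1])
for thr in(15,25,40): print('ptr top0',bright(t,.05,.074,.015,thr,14))
E
python3 -c "
import cv2
a=cv2.imread('pics/top0.png')[180:230,215:275]
cv2.imwrite('pics/z2.png',cv2.resize(a,(720,600),interpolation=0))"
```

```text
ptr scene dir 119.3 bearings 117.9 118.5 r [0.0441 0.0769]
bar scene dir 117.4 bearings 112.4 114.3 r [0.0268 0.0431]
bar top dir 112.6 bearings 112.7 112.7 r [0.0257 0.0439]
ptr top0 (np.int64(17), np.float64(114.9), np.float64(0.0619), np.float64(114.2))
ptr top0 (np.int64(9), np.float64(115.2), np.float64(0.0608), np.float64(117.2))h.py:41: RuntimeWarning: invalid value encountered in divide
  W=w[k]; wt=gg[k]-t; c=(W*wt[:,None]).sum(0)/wt.sum(); e=np.linalg.eigh(np.cov(W.T,aweights=wt))[1][:,1]; e*=np.sign(e@c)
Traceback (most recent call last):
  File "h.py", line 41, in bright
    W=w[k]; wt=gg[k]-t; c=(W*wt[:,None]).sum(0)/wt.sum(); e=np.linalg.eigh(np.cov(W.T,aweights=wt))[1][:,1]; e*=np.sign(e@c)
                                                                           ~~~~~~^^^^^^^^^^^^^^^^^
ZeroDivisionError: Weights sum to zero, can't be normalized
```

View pics/z2.png

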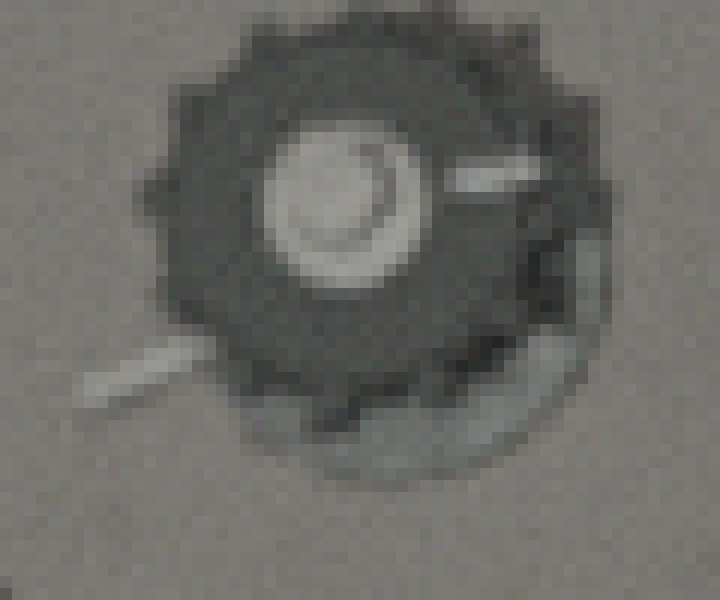

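```bash
python3 - <<'E'
from h import *
f=env.grab_frame("scene"); g=env.grab_frame("top")
A=lambda v:np.degrees(np.arctan2(v[1],v[0])).round(1)
def rep(n,f,px,z,c):
    w=back(f,np.array(px,float),z); print(n,'dir',A(w[1]-w[0]),'bearings',A(w[0]-c),A(w[1]-c),A(w.mean(0)-c))
ct=back(g,np.array([[243.3,196.75]]),.098)[0]; cs=back(f,np.array([[272.2,227.]]),.098)[0]; print(ct,cs)
rep('ptr top',g,[(231.2,208.8),(221.6,212.25)],.015,ct)
rep('bar top',g,[(234.6,200.4),(227.9,202.9)],.0975,ct)
rep('ptr scene',f,[(266.6,267.3),(260.2,277.3)],.015,cs)
rep('bar scene',f,[(266.2,233.2),(262.7,237.75)],.0975,cs)
E
```

```text
[0.5158699  0.17854965] [0.51376344 0.17928918]
ptr top dir 111.8 bearings 117.8 115.6 116.5
bar top dir 112.6 bearings 114.7 113.8 114.2
ptr scene dir 119.3 bearings 117.2 118.1 117.8
bar scene dir 117.4 bearings 110.5 113.3 112.3
```

Averaged over both views, the pointer bears about 2.5° beyond the bar. I'll nudge the ring by that, check it, then press the pin.

```bash
python3 - <<'E'
from h import *
go(C,112,.085,.15,.25)
go(C,112,.085,.076,.2)
print(go(C,112,.0565,.076,.06,4)); go(C,117,.0565,.076,.04); print(env.current_ft_force().round(1))
go(C,117,.085,.076,.2);go(C,117,.085,.15,.25)
f=env.grab_frame("scene")
import cv2; cv2.imwrite("pics/e.png",f["img"][:,:,::-1])
print(bright(f,.024,.044,.0975,25,22),env.current_time())
E
python3 -c "
import cv2
b=cv2.imread('pics/e.png')[205:285,230:310]
cv2.imwrite('pics/ee.png',cv2.resize(b,(600,600),interpolation=2))"
```

```text
True
[-0.9  3.6  4.1]
(np.int64(18), np.float64(118.3), np.float64(0.0339), np.float64(124.0)) 56.4
```

View pics/ee.png

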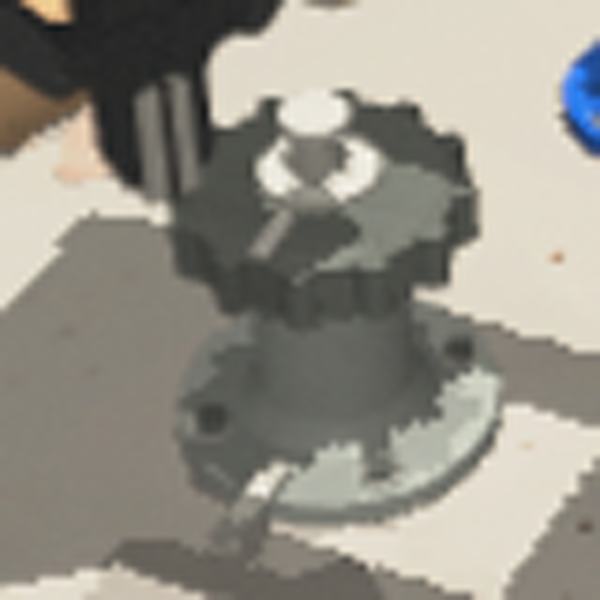

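The bar moved on by about 4° and now runs (288,210)→(258,252) in the crop. In the scene view it bears about 118°, matching the pointer's 118°, and the top view agrees to 1-2°. Now the pin.

```bash
python3 - <<'E'
from h import *
env.move_straight([*C,.15],velocity=.2)
print(env.current_time(), env.move_straight([*C,.1025],velocity=.03,f_stop=25), env.current_tool_pos().round(4),env.current_ft_force().round(1))
env.move_straight([*C,.15],velocity=.15); env.move_straight([.62,.29,.18],velocity=.25)
f=env.grab_frame("scene")
for d in env.pinpoint(f,"large_post_pin_top"): print(np.round(d["xyz"],3),round(d["confidence"],2))
for l in("large_post_index","large_post_pointer"):
  for h in(f,env.grab_frame("top")):
    for d in env.pinpoint(h,l):
        w=np.array(d["xyz"])[:2]-C
        if np.hypot(*w)<.1: print(l,np.degrees(np.arctan2(w[1],w[0])).round(1))
for t in(15,25,40): print(bright(f,.024,.044,.0975,t,22))
print(env.current_time())
import cv2; cv2.imwrite("pics/g.png",cv2.resize(f["img"][205:285,230:310,::-1],(600,600),interpolation=2))
E
```

```text
56.975 False [0.5157 0.1767 0.104 ] [-8.7 -2.4 16. ]
[0.517 0.177 0.105] 0.64
[0.331 0.14  0.118] 0.4
large_post_index 126.7
large_post_index 116.7
large_post_pointer 116.0
large_post_pointer 113.3
(np.int64(21), np.float64(118.6), np.float64(0.0342), np.float64(120.1))
(np.int64(17), np.float64(118.6), np.float64(0.0341), np.float64(120.9))
(np.int64(14), np.float64(118.7), np.float64(0.034), np.float64(122.1))
60.35
```

View pics/g.png

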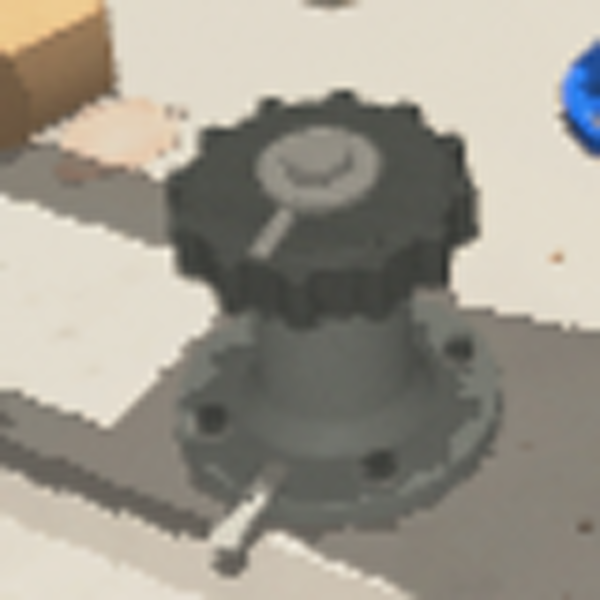

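The pin head sits down on the nose at (318,165): the fingertip stopped at 104 mm with 16 N, the height given for fully home. The bar, (290,212)→(260,252), points the same way as the pointer, (275,475)→(230,550), and the tool is clear.

```bash
python3 -c "
from rig import env
print(env.finish_job())"
```

```text
the job is handed in; nothing more can be done
None
```

I loosened the larger ring to its second alignment with the pointer (measured in line to about 2°), then pressed the pin fully home at 104 mm, and handed the job in at about 60 s with the tool clear; no verdict came back.

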